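Push the stock bins back into the row

ROBOT

A 6-joint arm with a two-finger parallel gripper is mounted at the origin on the work surface. World frame = base frame: x ahead of the robot, y to its left, z up, the work surface at z = 0. Lengths are in mm, angles in rad, forces in N, time in s.
With the tool pointing down it reaches from about 350 to 725 mm from the base axis. Payload 6 kg.
Tool frame: the origin (TCP) lies between the finger pads; the fingertips stand robot.tcp_to_tips ahead of it and the grasp point (between the pads) lies 8 mm behind it (robot.tcp_to_tips is the distance from the TCP to the fingertips, in mm); z points along the fingers, y is the direction in which the jaws open and shut (so a half turn about z gives the same grasp; the last joint's range is limited). The gripper opens to 85 mm and grips with 20 to 120 N. Pads are 22 mm wide; open, the fingers measure 114 mm over their backs; the gripper's body (76 mm by 85 mm) begins 54 mm behind the grasp point. The pads swing forward as they close: fully open they stand 13 mm farther back than shut.
Start: joints at [1.629, 0.04, 0.085, 0, -1.615, -0.334], TCP at [163.364, 577.31, 242.261] pointing down, gripper open.
Joint ranges: [-2.56, 2.56], [-1.29, 2.01], [-1.08, 1.49], [-3.29, 1.98], [-2.81, -0.18], [-2.99, 2.99]. Speed limits (rad/s): [2.57, 2.57, 3.01, 3.14, 3.14, 3.14].

INTERFACE

Orientations are given as a unit quaternion [x, y, z, w].
In Python, from rig import robot, optics gives the robot as it stands. The module is installed in compiled form; this text tells all that it offers.
- The arm moves only by the tool apply_moves, never from a script. Its argument "increments" is a list of rows, each a list of 5 numbers: the shift along the tool's x, y, z in m, then the turn about the tool's z in rad, then the opening, from 0 (shut) to 1 (fully open). A call has 1 to 20 rows; each row is the pose to reach, as a shift and turn from the pose measured when the call began, along the tool's axes at that moment; what a row does not reach only later rows make up. A row lasts 1/12 s, in which the tool goes at most 41.7 mm and 7.16 degrees, less where a joint would pass 70% of its speed; a pose out of reach is approached as far as the arm can. A call with a gripper value outside its range is refused whole. The fingers move at their own pace and stop on an object; the grip force is fixed at half the most. Time passes only in rows, so rows that repeat a pose let the fingers close. It gives the time, the measured TCP pose, the force and the opening at its end, in the units of the state.
- robot.read_state(): the state, without advancing time (a new reading comes with each control period).
- optics.camera(name): name is "scene" or "top" or "wrist"; returns a dict with "image" (420x560x3 uint8, red, green, blue), "mtx" (3x3 intrinsics, pixels), "k1" (the pictures are not rectified: a ray, as slopes to the right and down, at radius r is drawn at 1 + k1 r^2 times it, then the intrinsics apply), "rvec" (rotation vector, rad) and "tvec" (3), from world to camera coordinates, as OpenCV has them. Camera axes: x right, y down, z forward; pixel columns grow to the right and rows downward; lengths in mm; the calibration is good to about 2 mm. A picture is of the moment at which its call begins. There is no depth.
- robot.close_job(): hands the job in, once; it reports no verdict.
Trained networks look in a picture, given as the dict that the camera call returned (one of the last four; its "shot" number tells which), for a name from the list of things; names that differ only in an ending like _2 or _b are one class to them, and where a whole thing is asked for, a point or a joint stands for the part that bears it (a point fixed in the world has none). Each returns a list of dicts, best first, with "p" (0 to 1); they miss things now and then, are a little off and sometimes report something else, mostly with a low value. They report only what shows in the picture. A call takes as long as a camera call. They do not tell look-alikes from the thing itself.
- optics.cut_out(target, picture): "region" (420x560 bool, what is visible of it) and "extent" ([left, top, width, height] in pixels, round what is visible of it).
- optics.mark_of(target, picture): "position" ([column, row] in pixels: a listed point, or the origin of a listed thing).
The state is a dict: "time_s": time; "joint_pos": joint angles; "qd": joint speeds; "joint_torque": joint torques, N m; "tool_pos": TCP position; "ee_rot": TCP orientation; "wrist_force": force on the tool from outside, world axes, zero at the start; "wrist_torque": the same for the moment, N m; "gripper_width": opening from 0.0 (shut) to 1.0 (fully open).
Only numpy, scipy, OpenCV 4.12 (cv2) and the standard library are available. Lean on these libraries where they do the work, as an engineer would, in place of code of your own. Each camera call takes 0.05 s, during which the arm holds its last target. There are 200 camera calls.

TASK

One of the black stock bins has been left out on the bench, askew in front of its gap, and another stands a little proud of the row. With your fingers against the outside of the bins, slide the loose one along the bench into its gap and push both fully home against the steel rail, so that all four stand square with their fronts in line. They are full, so do not grip, lift or tip any bin, and leave the other things on the bench where they are.

Things in the scene. Friction and masses are not known exactly. Their poses are not given: they have to be found in the camera images.
- bin_a: black hopper-front stock bin, 120 deep (x) by 102 wide (y) by 70 mm high; upright front wall 36 mm high with white label; cartons inside up to 55 mm high; 0.3 to 0.65 kg, needs up to about 5 N to slide. Origin: centre of its underside; x points to its back (front face at x -60 mm, back at +60 mm). The one left out: some 180 to 200 mm short of its place (bay_a), up to 35 mm to either side and up to 17 degrees askew
- bin_b: black hopper-front stock bin, 120 deep (x) by 102 wide (y) by 70 mm high; upright front wall 36 mm high with white label; cartons inside up to 55 mm high; 0.3 to 0.65 kg, needs up to about 5 N to slide. Origin: centre of its underside; x points to its back (front face at x -60 mm, back at +60 mm). Stands home in the row at bay_b
- bin_c: black hopper-front stock bin, 120 deep (x) by 102 wide (y) by 70 mm high; upright front wall 36 mm high with white label; cartons inside up to 55 mm high; 0.3 to 0.65 kg, needs up to about 5 N to slide. Origin: centre of its underside; x points to its back (front face at x -60 mm, back at +60 mm). Stands home in the row at bay_c
- bin_d: black hopper-front stock bin, 120 deep (x) by 102 wide (y) by 70 mm high; upright front wall 36 mm high with white label; cartons inside up to 55 mm high; 0.3 to 0.65 kg, needs up to about 5 N to slide. Origin: centre of its underside; x points to its back (front face at x -60 mm, back at +60 mm). The proud one: straight in its place in the row (bay_d) but 18 to 30 mm short of the rail
- bay_a: grey bench marking with a yellow tape border (flat, no thickness to speak of): the place of bin_a in the row. Origin: where the bin's origin lies when the bin is home against the rail; axes parallel to the rail's. It is the empty gap, which may be any of the four places: about 130 mm clear for the 102 mm bin
- bay_d: grey bench marking with a yellow tape border (flat, no thickness to speak of): the place of bin_d in the row. Origin: where the bin's origin lies when the bin is home against the rail; axes parallel to the rail's
- bay_b: grey bench marking with a yellow tape border (flat, no thickness to speak of): the place of bin_b in the row. Origin: where the bin's origin lies when the bin is home against the rail; axes parallel to the rail's
- bay_c: grey bench marking with a yellow tape border (flat, no thickness to speak of): the place of bin_c in the row. Origin: where the bin's origin lies when the bin is home against the rail; axes parallel to the rail's
- rail: fixed grey steel angle behind the row, 45 mm high, 486 mm long (y), the stop for the bins' backs; at each end a cheek as high reaches 100 mm forward, inner faces 480 mm apart. Four places 117 mm apart. Origin: on the bench in mid row, 60 mm in front of the stop face; x points from the bins' fronts to the rail, y along the row
- lens_box_1: white carton with a blue band, 62 x 62 x 24 mm, origin under its centre; leave alone
- lens_box_2: white carton with a green band, 62 x 62 x 24 mm, origin under its centre; leave alone
- scanner: pistol bar-code scanner lying on its side, about 105 x 170 x 46 mm, origin under its head; leave alone
- cutter: yellow safety cutter, 125 x 26 x 18 mm along its x, origin under its centre; leave alone
- label_roll: roll of white labels standing on end, 76 mm across, 50 mm high, origin under its centre; leave alone
There are look-alikes about, which are no part of the job. What is shaped like the bin_a but pink, purple or yellow is not meant.

How it is judged:
By the outcome, as a careful person would: the job done as asked, in the order asked, and still so for the second after the job is handed in, with the robot touching nothing.
It also fails if it takes over 67 s, if anything falls off the work surface, if the arm or the gripper's body presses on something with over 40 N, if the wrist force passes 120 N, or if a joint passes its speed limit or range.

## Working session

There is one attempt and no reset: what is moved stays moved. The work goes in short steps, Python scripts to look and compute and a tool call to move; the robot and the scene stay as the last step left them, time stands still between calls to the robot, and variables do not carry over. Pictures are saved under pics/ and viewed, about 8 in all and at most 12, crops included, and the job is handed in when it is done.

Besides the shell and the picture viewer there is one more tool, called after "Emit:" as name([rows], argument=value, ...), one row to a line, values as JSON. apply_moves: Moves the arm, as the interface text tells. Its arguments: {"type":"object","properties":{"increments":{"type":"array","items":{"type":"array","items":{"type":"number"}}}},"required":["increments"]}

```bash
mkdir -p pics
cat > h.py <<'E'
import numpy as np, cv2
from rig import robot, optics
def ray(pic,uv):
    K=np.array(pic["mtx"]);k1=pic["k1"]
    d=np.linalg.inv(K)@np.r_[uv,1.]; d=d[:2]; u=d.copy()
    for _ in range(30): u=d/(1+k1*(u@u))
    R=cv2.Rodrigues(np.array(pic["rvec"],float))[0]; t=np.array(pic["tvec"],float).ravel()
    return -R.T@t, R.T@np.r_[u,1.]
def world(pic,uv,z=0):
    c,d=ray(pic,np.array(uv,float)); return (c+d*(z-c[2])/d[2])[:3]
def pix(pic,P):
    P=np.atleast_2d(P).astype(float);R=cv2.Rodrigues(np.array(pic["rvec"],float))[0]
    q=P@R.T+np.array(pic["tvec"]).ravel(); s=q[:,:2]/q[:,2:]; s=s*(1+pic["k1"]*(s**2).sum(1,keepdims=True))
    return s@np.array(pic["mtx"])[:2,:2].T+np.array(pic["mtx"])[:2,2]
def save(pic,n): cv2.imwrite("pics/"+n+".png",pic["image"][:,:,::-1])
E
python3 - <<'E'
from h import *
s=robot.read_state();print(s["tool_pos"],s["ee_rot"],robot.tcp_to_tips,s["wrist_force"])
for n in("top","scene"):
    p=optics.camera(n);save(p,n+"0");print(n,ray(p,np.array([280,210.]))[0])
    for t in("bin_a","bay_a","rail","lens_box_1","scanner","cutter","label_roll"):
        for m in optics.mark_of(t,p): print(t,round(m["p"],2),np.round(m["position"]),np.round(world(p,m["position"]))[:2])
E
```

```text
[163.21887734 577.04568183 241.28143528] [ 9.90508305e-01 -1.37450088e-01 -8.36470622e-05  8.74702872e-04] 11.0 [-0.20667497 -0.66204045  0.18600612]
top [ 328.36224864   -6.87552704 1475.6807299 ]
bin_a 0.83 [223. 216.] [440. 157.]
bin_a 0.8 [191. 286.] [225. 263.]
bin_a 0.74 [342. 261.] [ 288. -213.]
bin_a 0.71 [229. 141.] [681. 133.]
bin_a 0.7 [292. 198.] [489. -61.]
bin_a 0.63 [338. 146.] [ 652. -214.]
bay_a 0.77 [305. 140.] [ 677. -109.]
lens_box_1 0.86 [157. 160.] [625. 366.]
lens_box_1 0.74 [397. 171.] [ 565. -398.]
scanner 0.68 [426. 196.] [ 481. -488.]
cutter 0.62 [404. 135.] [ 683. -430.]
label_roll 0.75 [119. 210.] [469. 489.]
scene [1289.69761833  440.89239135  985.20513969]
bin_a 0.95 [247. 176.] [ 287. -221.]
bin_a 0.86 [315. 235.] [453. 146.]
bin_a 0.85 [196. 238.] [ 644. -212.]
bin_a 0.83 [258. 223.] [491. -58.]
bin_a 0.82 [367. 206.] [236. 261.]
bin_a 0.81 [250. 271.] [681.  23.]
bin_a 0.76 [281. 284.] [684. 132.]
bay_a 0.8 [214. 257.] [ 685. -109.]
rail 0.89 [236. 262.] [672. -34.]
lens_box_1 0.95 [360. 302.] [637. 367.]
lens_box_1 0.78 [174. 204.] [ 543. -385.]
scanner 0.75 [159. 186.] [ 490. -497.]
scanner 0.52 [282. 282.] [677. 133.]
cutter 0.67 [139. 224.] [ 684. -429.]
label_roll 0.76 [418. 276.] [468. 497.]
```

View pics/top0.png

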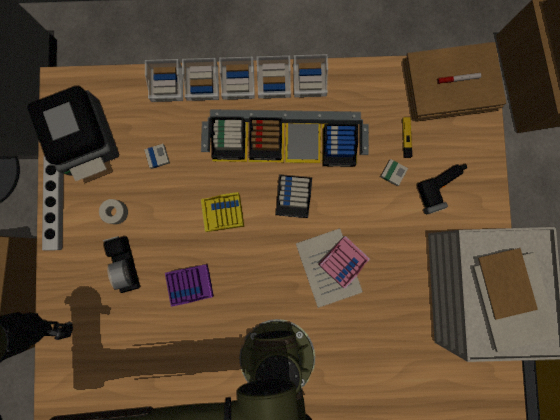

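View pics/scene0.png

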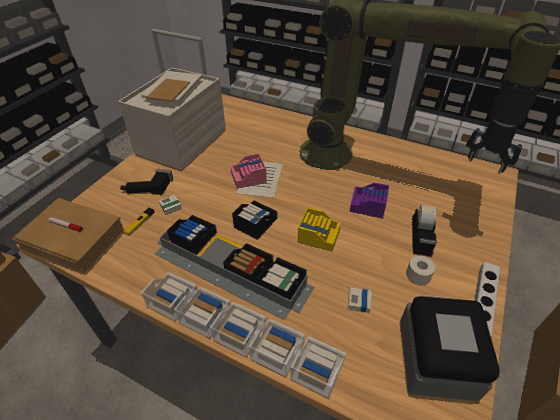

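Top view: black bins are at (228,139), (265,139) and (341,144) in the row, the last standing proud. The black bin left out is at (293,196), and the empty bay is at (303,141). The candidates for bin_a were that black one, yellow (223,212), purple (190,286) and pink (343,261), so I choose black (293,196). Next I bring the wrist camera over it.

```bash
cat >> h.py <<'E'
from scipy.spatial.transform import Rotation as Ro
def yaw():
    x=Ro.from_quat(robot.read_state()["ee_rot"]).as_matrix()[:,0]; return np.arctan2(x[1],x[0])
def plan(*wps):
    "wps: (x,y,z,yaw) world -> tool increments m,rad"
    s=robot.read_state();R=Ro.from_quat(s["ee_rot"]).as_matrix();y0=yaw()
    for w in wps: print(np.round(R.T@(np.array(w[:3])-s["tool_pos"])/1000,4), "turn",round(-(w[3]-y0),4))
E
python3 -c "
from h import *
plan((400,-60,330,0))"
```

```text
[ 0.4012  0.5488 -0.0877] turn -0.2757
```

Emit:
apply_moves([
  [0.4, 0.549, -0.088, -0.276, 0.45],
  [0.4, 0.549, -0.088, -0.276, 0.45],
  [0.4, 0.549, -0.088, -0.276, 0.45],
  [0.4, 0.549, -0.088, -0.276, 0.45],
  [0.4, 0.549, -0.088, -0.276, 0.45],
  [0.4, 0.549, -0.088, -0.276, 0.45],
  [0.4, 0.549, -0.088, -0.276, 0.45],
  [0.4, 0.549, -0.088, -0.276, 0.45],
  [0.4, 0.549, -0.088, -0.276, 0.45],
  [0.4, 0.549, -0.088, -0.276, 0.45],
  [0.4, 0.549, -0.088, -0.276, 0.45],
  [0.4, 0.549, -0.088, -0.276, 0.45],
  [0.4, 0.549, -0.088, -0.276, 0.45],
  [0.4, 0.549, -0.088, -0.276, 0.45],
  [0.4, 0.549, -0.088, -0.276, 0.45],
  [0.4, 0.549, -0.088, -0.276, 0.45],
  [0.4, 0.549, -0.088, -0.276, 0.45],
  [0.4, 0.549, -0.088, -0.276, 0.45],
  [0.4, 0.549, -0.088, -0.276, 0.45],
  [0.4, 0.549, -0.088, -0.276, 0.45],
])

```text
time_s: 2.47
tool_pos: [398.6, -59.5, 330.3]
ee_rot: [1.0, 0.0, -0.0, -0.0]
wrist_force: [0.3, 0.7, 0.7]
gripper_width: 0.451
```

Run:
```python
from h import *
s=robot.read_state();print(s["time_s"],s["tool_pos"],yaw(),s["gripper_width"],s["joint_pos"])
p=optics.camera("wrist");save(p,"w1");print(ray(p,np.array([280,210.])))
import pickle;pickle.dump(p,open("w1.pkl","wb"))
t=optics.camera("top");pickle.dump(t,open("t1.pkl","wb"))
c=t["image"][90:230,190:380,::-1];cv2.imwrite("pics/topc1.png",cv2.resize(c,None,fx=4,fy=4,interpolation=cv2.INTER_CUBIC))
```

```text
2.4667 [398.58913108 -59.52913285 330.25403876] 0.00012042862369922041 0.4514060670604293 [ 3.60852700e-01 -4.60193898e-01 -1.77328361e-01 -2.29647164e-04
 -1.85364711e+00  1.20999995e+00]
(array([474.78571181, -58.86232955, 461.96098655]), array([-0.30564474, -0.02388097, -0.95218788]))
```

View pics/w1.png

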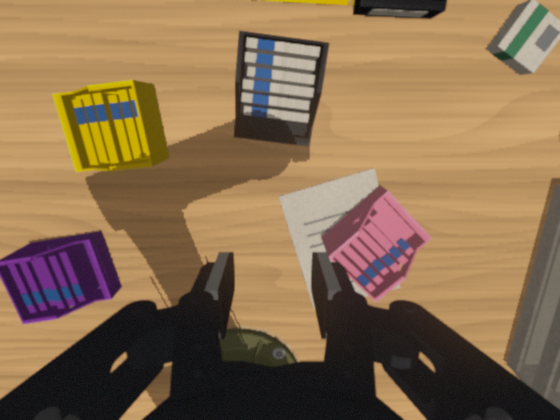

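The wrist view shows the black bin centred at about (280,88), with yellow (110,125), purple (60,275) and pink (377,245) beside it. The choice is confirmed. Next I move forward to see the row and the bin together.

Emit:
apply_moves([
  [0.2, -0.02, -0.08, 0, 0.45],
  [0.2, -0.02, -0.08, 0, 0.45],
  [0.2, -0.02, -0.08, 0, 0.45],
  [0.2, -0.02, -0.08, 0, 0.45],
  [0.2, -0.02, -0.08, 0, 0.45],
  [0.2, -0.02, -0.08, 0, 0.45],
  [0.2, -0.02, -0.08, 0, 0.45],
  [0.2, -0.02, -0.08, 0, 0.45],
  [0.2, -0.02, -0.08, 0, 0.45],
])

```text
time_s: 3.32
tool_pos: [597.8, -37.8, 411.2]
ee_rot: [1.0, 0.002, 0.001, -0.0]
wrist_force: [-1.1, -0.3, 0.4]
gripper_width: 0.45
```

Run:
```python
from h import *
import pickle
s=robot.read_state();print(s["time_s"],s["tool_pos"],s["qd"].max() if hasattr(s["qd"],"max") else s["qd"])
p=optics.camera("wrist");pickle.dump(p,open("w2.pkl","wb"))
cv2.imwrite("pics/w2.png",cv2.resize(p["image"][:,:,::-1],(800,600),interpolation=cv2.INTER_CUBIC))
for t in("bin_a","bay_a","rail"):
    for m in optics.mark_of(t,p): print(t,round(m["p"],2),np.round(m["position"]),np.round(world(p,m["position"]))[:2])
```

```text
3.3167 [597.77022669 -37.7555682  411.17456973] 0.001035987702658279
bin_a 0.94 [355. 310.] [ 291. -204.]
bin_a 0.88 [239. 103.] [684.  18.]
bin_a 0.84 [286. 214.] [493. -63.]
bin_a 0.63 [169. 103.] [683. 133.]
bin_a 0.57 [378. 125.] [ 651. -213.]
bay_a 0.71 [315. 110.] [ 673. -106.]
bay_a 0.6 [286. 214.] [494. -63.]
bay_a 0.27 [522. 212.] [ 499. -491.]
```

View pics/w2.png

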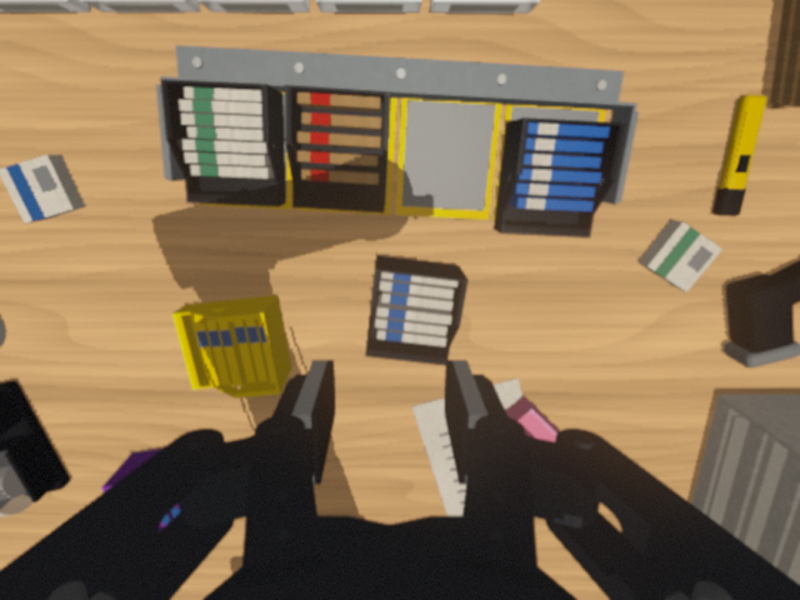

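The view shows the row along the top: two bins home at (225,140) and (340,150), the gap at (447,155), and the proud bin at (555,175). The loose bin is at (415,310). Now I fit the poses.

```bash
cat >> h.py <<'E'
from scipy.optimize import minimize
PR=[(-60,0),(60,0),(60,70),(-25,70),(-60,36)]
def sil(pic,x,y,a,S=4):
    P=[(x+np.cos(a)*u-np.sin(a)*v,y+np.sin(a)*u+np.cos(a)*v,z) for u,z in PR for v in(-51,51)]
    h=cv2.convexHull((pix(pic,P)*S).astype(np.float32)); m=np.zeros((420*S,560*S),np.uint8)
    cv2.fillConvexPoly(m,np.round(h*16).astype(np.int32),1,shift=4); return m
def fit(pic,reg,x,y,a=0,S=4):
    g=cv2.resize(reg.astype(np.uint8),None,fx=S,fy=S,interpolation=cv2.INTER_NEAREST)
    f=lambda q:-( (lambda m:(m&g).sum()/(m|g).sum())(sil(pic,x+q[0]*10,y+q[1]*10,a+q[2]*.1,S)))
    r=minimize(f,[0,0,0],method="Nelder-Mead",options=dict(initial_simplex=[[0,0,0],[1,0,0],[0,1,0],[0,0,1]],maxfev=120,xatol=.01,fatol=1e-4))
    return np.round([x+r.x[0]*10,y+r.x[1]*10,np.degrees(a+r.x[2]*.1),-r.fun],2)
def fitall(pic,xmin=420):
    R=[]
    for d in optics.cut_out("bin_a",pic):
        m=d["region"];v,u=np.nonzero(m);
        w=world(pic,[u.mean(),v.mean()],35)
        hsv=cv2.cvtColor(pic["image"],cv2.COLOR_RGB2HSV)[m]
        if w[0]<xmin or d["p"]<.4: continue
        R.append(fit(pic,m,w[0],w[1])); print(round(d["p"],2),np.round(w[:2]),R[-1],"dark",round((hsv[:,2]<70).mean(),2))
    return R
E
python3 - <<'E'
from h import *
import pickle
p=optics.camera("wrist");pickle.dump(p,open("w3.pkl","wb"))
fitall(p)
t=optics.camera("top");print("top");fitall(t)
S=.7
for z in (0,45): print("screws z",z,[np.round(world(p,np.array(q)*S,z)[:2],1) for q in [(197,62),(400,73),(602,85)]])
print("bay corners",[np.round(world(p,np.array(q)*S,0)[:2],1) for q in [(402,98),(500,104),(490,219),(397,214)]])
print("front line",[np.round(world(p,np.array(q)*S,0)[:2],1) for q in [(188,204),(387,212)]])
E
```

```text
0.89 [684.  19.] [676.58  16.34  -3.1    0.97] dark 0.41
0.82 [ 655. -218.] [ 648.75 -216.75   -2.7     0.95] dark 0.39
0.8 [453. 152.] [442.62 147.51   4.97   0.92] dark 0.0
0.75 [690. 137.] [682.21 134.38  -2.     0.96] dark 0.41
0.68 [499. -67.] [492.36 -65.05  -7.12   0.97] dark 0.25
0.58 [672. -99.] [666.31 -96.86  -1.25   0.93] dark 0.0
top
0.89 [664. 126.] [6.5283e+02 1.2158e+02 1.1210e+01 5.8000e-01] dark 0.48
0.82 [465. 113.] [4.5717e+02 7.8580e+01 2.0310e+01 2.2000e-01] dark 0.5
0.81 [ 650. -215.] [ 646.43 -214.84   -2.82    0.96] dark 0.53
0.72 [655.  24.] [ 6.6639e+02  1.7130e+01 -2.0100e+00  5.6000e-01] dark 0.83
0.68 [493. -64.] [490.93 -64.35  -7.46   0.96] dark 0.41
screws z 0 [array([772.5, 172.8]), array([761.9, -49. ]), array([ 750.6, -272.7])]
screws z 45 [array([764.3, 155.4]), array([754.5, -48.1]), array([ 744.2, -253.2])]
bay corners [array([736.5, -51.5]), array([ 730.6, -161.1]), array([ 602.7, -158.6]), array([608.4, -46.9])]
front line [array([619.6, 202.1]), array([610.7, -34.9])]
```

```bash
python3 -c "
from h import *
a=np.radians(-92.8)
plan((497,40,150,a),(497,40,26,a))"
```

```text
[-0.1012 -0.0787  0.2609] turn 1.6218
[-0.1013 -0.0787  0.3849] turn 1.6218
```

Emit:
apply_moves([
  [-0.101, -0.079, 0.1, 1.622, 0.45],
  [-0.101, -0.079, 0.1, 1.622, 0.45],
  [-0.101, -0.079, 0.1, 1.622, 0.45],
  [-0.101, -0.079, 0.15, 1.622, 0.45],
  [-0.101, -0.079, 0.2, 1.622, 0.45],
  [-0.101, -0.079, 0.261, 1.622, 0.45],
  [-0.101, -0.079, 0.261, 1.622, 0.45],
  [-0.101, -0.079, 0.261, 1.622, 0.45],
  [-0.101, -0.079, 0.261, 1.622, 0.45],
  [-0.101, -0.079, 0.261, 1.622, 0.45],
  [-0.101, -0.079, 0.261, 1.622, 0.45],
  [-0.101, -0.079, 0.261, 1.622, 0.45],
  [-0.101, -0.079, 0.261, 1.622, 0.45],
  [-0.101, -0.079, 0.3, 1.622, 0.45],
  [-0.101, -0.079, 0.34, 1.622, 0.45],
  [-0.101, -0.079, 0.37, 1.622, 0.45],
  [-0.101, -0.079, 0.385, 1.622, 0.45],
  [-0.101, -0.079, 0.385, 1.622, 0.45],
  [-0.101, -0.079, 0.385, 1.622, 0.45],
])

```text
time_s: 5.3
tool_pos: [497.1, 40.0, 25.9]
ee_rot: [-0.69, 0.724, -0.0, -0.0]
wrist_force: [0.5, 1.0, -0.1]
gripper_width: 0.446
```

Run:
```python
from h import *
s=robot.read_state();print(s["time_s"],s["tool_pos"],np.degrees(yaw()),s["wrist_force"],s["joint_pos"])
a=np.radians(-92.8)
plan((494,-30,26,a))
p=optics.camera("scene");cv2.imwrite("pics/s2.png",cv2.resize(p["image"][120:330,120:400,::-1],(800,600),interpolation=cv2.INTER_CUBIC))
```

```text
5.3 [497.12161917  39.98320154  25.89265808] -92.81170075895534 [ 0.53750162  1.00491163 -0.09604423] [ 4.85674102e-01 -1.51308671e-01 -4.98570690e-01  6.30717475e-04
 -1.22338922e+00 -5.34962137e-01]
[ 0.0701 -0.0003 -0.0001] turn -0.0002
```

View pics/s2.png

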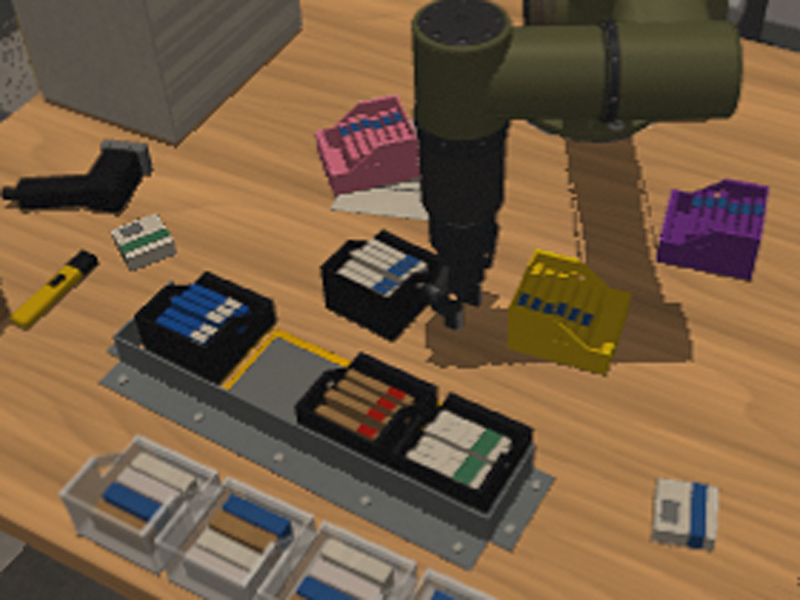

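The fingers at (450,310) stand clear between the black bin and the yellow one. I push the bin sideways slowly.

Emit:
apply_moves([
  [0.008, 0, 0, 0, 0.45],
  [0.016, 0, 0, 0, 0.45],
  [0.024, 0, 0, 0, 0.45],
  [0.03, 0, 0, 0, 0.45],
  [0.034, 0, 0, 0, 0.45],
  [0.038, 0, 0, 0, 0.45],
  [0.042, 0, 0, 0, 0.45],
  [0.046, 0, 0, 0, 0.45],
  [0.05, 0, 0, 0, 0.45],
  [0.054, 0, 0, 0, 0.45],
  [0.058, 0, 0, 0, 0.45],
  [0.062, 0, 0, 0, 0.45],
  [0.066, 0, 0, 0, 0.45],
  [0.07, 0, 0, 0, 0.45],
  [0.07, 0, 0, 0, 0.45],
])

```text
time_s: 6.6
tool_pos: [494.5, -30.4, 27.2]
ee_rot: [-0.689, 0.724, -0.001, 0.001]
wrist_force: [0.2, 0.2, 0.6]
gripper_width: 0.45
```

Run:
```python
from h import *
s=robot.read_state();print(s["time_s"],s["tool_pos"],s["wrist_force"],s["wrist_torque"])
t=optics.camera("top");fitall(t);t=optics.camera("scene");fitall(t)
```

```text
6.6 [494.51018405 -30.37898023  27.22770138] [0.21871801 0.16907496 0.55937659] [0.00398706 0.00498276 0.03279676]
0.94 [679.  19.] [ 6.7614e+02  1.7040e+01 -5.4000e-01  9.7000e-01] dark 0.65
0.82 [ 651. -216.] [ 647.12 -216.15   -4.26    0.94] dark 0.58
0.64 [ 483. -106.] [489.31 -93.5   -1.92   0.63] dark 0.49
0.61 [685. 136.] [682.85 134.31  -1.81   0.97] dark 0.51
0.98 [683. 136.] [ 6.7395e+02  1.3551e+02 -3.1000e-01  7.8000e-01] dark 0.53
0.9 [677.  14.] [668.61  14.57  -2.72   0.8 ] dark 0.65
0.74 [ 517. -102.] [ 501.18 -115.19   32.76    0.72] dark 0.66
0.74 [ 658. -213.] [ 648.22 -214.73   -1.38    0.9 ] dark 0.71
0.65 [455. 155.] [441.96 156.9   -5.36   0.84] dark 0.07
```

```bash
python3 -c "
from h import *
a=np.radians(-2.8)
plan((494,10,60,a),(490,0,200,a),(590,-100,370,a))"
```

```text
[-0.0397  0.0024 -0.0329] turn -1.571
[-0.0296  0.0055 -0.1729] turn -1.571
[ 0.0654 -0.0997 -0.3427] turn -1.571
```

Emit:
apply_moves([
  [-0.035, 0, 0, 0, 0.45],
  [-0.045, 0, -0.03, 0, 0.45],
  [-0.045, 0, -0.07, 0, 0.45],
  [-0.045, 0, -0.11, -0.1, 0.45],
  [-0.03, 0.005, -0.15, -1.571, 0.45],
  [0, -0.03, -0.19, -1.571, 0.45],
  [0.065, -0.1, -0.343, -1.571, 0.45],
  [0.065, -0.1, -0.343, -1.571, 0.45],
  [0.065, -0.1, -0.343, -1.571, 0.45],
  [0.065, -0.1, -0.343, -1.571, 0.45],
  [0.065, -0.1, -0.343, -1.571, 0.45],
  [0.065, -0.1, -0.343, -1.571, 0.45],
  [0.065, -0.1, -0.343, -1.571, 0.45],
  [0.065, -0.1, -0.343, -1.571, 0.45],
  [0.065, -0.1, -0.343, -1.571, 0.45],
  [0.065, -0.1, -0.343, -1.571, 0.45],
  [0.065, -0.1, -0.343, -1.571, 0.45],
  [0.065, -0.1, -0.343, -1.571, 0.45],
  [0.065, -0.1, -0.343, -1.571, 0.45],
])

```text
time_s: 8.38
tool_pos: [590.3, -99.6, 370.2]
ee_rot: [1.0, -0.026, 0.001, 0.0]
wrist_force: [-0.2, -0.1, -0.6]
gripper_width: 0.449
```

Run:
```python
from h import *
s=robot.read_state();print(s["time_s"],s["tool_pos"],np.degrees(yaw()))
t=optics.camera("wrist");fitall(t)
cv2.imwrite("pics/w4.png",cv2.resize(t["image"][:,:,::-1],(800,600)))
a=np.radians(-2.8)
plan((395,-87,150,a),(395,-87,26,a))
```

```text
8.3833 [590.32717858 -99.63376801 370.17822922] -2.968711882943894
0.97 [690. 140.] [682.5  134.47  -2.26   0.91] dark 0.45
0.92 [500. -94.] [491.37 -94.02  -5.21   0.96] dark 0.26
0.77 [685.  19.] [677.02  16.35  -2.91   0.97] dark 0.51
0.76 [ 656. -219.] [ 648.83 -216.19   -2.84    0.94] dark 0.27
0.72 [ 718. -213.] [ 6.6098e+02 -2.0407e+02 -7.0000e-02  1.0000e-01] dark 0.0
0.6 [453. 149.] [443.33 145.6    0.53   0.89] dark 0.0
[-0.1962 -0.0027  0.2198] turn -0.0019
[-0.1965 -0.0027  0.3438] turn -0.0019
```

View pics/w4.png

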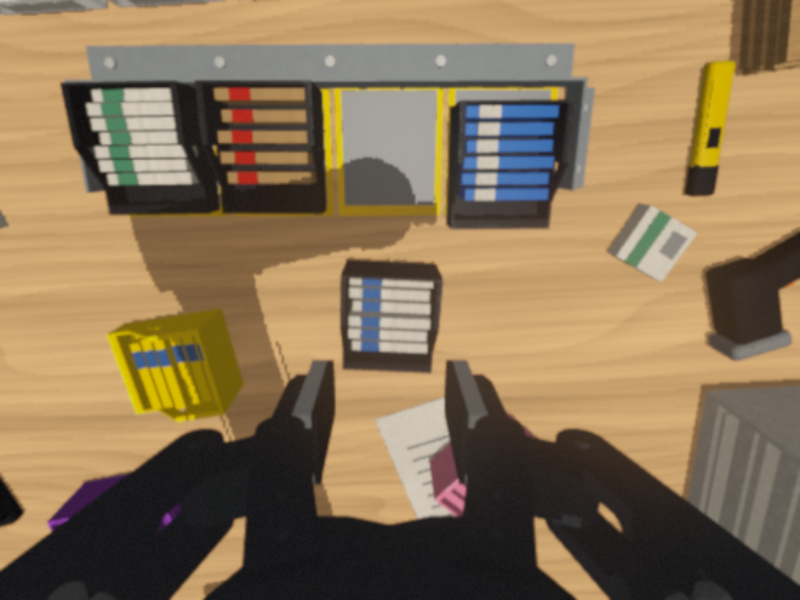

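The loose bin, now at (390,315), lies in line with the gap (388,150), about 2 mm off centre. I go down in front of it.

Emit:
apply_moves([
  [-0.042, -0.002, 0.03, 0, 0.45],
  [-0.08, -0.002, 0.05, 0, 0.45],
  [-0.12, -0.002, 0.08, 0, 0.45],
  [-0.16, -0.002, 0.11, 0, 0.45],
  [-0.196, -0.002, 0.14, 0, 0.45],
  [-0.196, -0.002, 0.18, 0, 0.45],
  [-0.196, -0.002, 0.22, 0, 0.45],
  [-0.196, -0.002, 0.26, 0, 0.45],
  [-0.196, -0.002, 0.3, 0, 0.45],
  [-0.196, -0.002, 0.33, 0, 0.45],
  [-0.196, -0.002, 0.344, 0, 0.45],
  [-0.196, -0.002, 0.344, 0, 0.45],
  [-0.196, -0.002, 0.344, 0, 0.45],
])

```text
time_s: 9.57
tool_pos: [395.2, -88.0, 26.1]
ee_rot: [1.0, -0.026, 0.001, 0.001]
wrist_force: [0.0, 0.8, 1.1]
gripper_width: 0.451
```

Run:
```python
from h import *
s=robot.read_state();print(s["time_s"],s["tool_pos"],np.degrees(yaw()),s["wrist_force"])
a=np.radians(-2.8); c,b=np.array([671.3,-100.5]),np.array([np.cos(a),np.sin(a)])
for d in (-230,-150,-90): q=c+b*d; plan((q[0],q[1],26,a))
```

```text
9.5667 [395.23936338 -88.00733779  26.05750187] -2.938230952969016 [0.03460412 0.81039224 1.12447502]
[ 0.0463 -0.0011  0.0001] turn -0.0024
[ 0.1263 -0.0013  0.0002] turn -0.0024
[ 0.1863 -0.0015  0.0003] turn -0.0024
```

Emit:
apply_moves([
  [0.008, 0, 0, -0.002, 0.45],
  [0.014, 0, 0, -0.002, 0.45],
  [0.018, 0, 0, -0.002, 0.45],
  [0.022, 0, 0, -0.002, 0.45],
  [0.026, 0, 0, -0.002, 0.45],
  [0.03, 0, 0, -0.002, 0.45],
  [0.036, 0, 0, -0.002, 0.45],
  [0.042, 0, 0, -0.002, 0.45],
  [0.048, 0, 0, -0.002, 0.45],
  [0.054, 0, 0, -0.002, 0.45],
  [0.06, 0, 0, -0.002, 0.45],
  [0.066, 0, 0, -0.002, 0.45],
  [0.072, 0, 0, -0.002, 0.45],
  [0.078, 0, 0, -0.002, 0.45],
  [0.082, 0, 0, -0.002, 0.45],
  [0.085, 0, 0, -0.002, 0.45],
  [0.085, 0, 0, -0.002, 0.45],
])

```text
time_s: 10.98
tool_pos: [480.9, -92.3, 26.1]
ee_rot: [1.0, -0.025, 0.001, 0.0]
wrist_force: [0.5, -0.4, 0.2]
gripper_width: 0.451
```

Run:
```python
from h import *
s=robot.read_state();print(s["time_s"],s["tool_pos"],np.degrees(yaw()),s["wrist_force"],s["wrist_torque"])
t=optics.camera("top");fitall(t)
a=t["image"][90:230,190:380,::-1];a=cv2.resize(a,(800,590),interpolation=cv2.INTER_CUBIC)
cv2.imwrite("pics/t5.png",a)
```

```text
10.9833 [480.85493648 -92.32934663  26.06711569] -2.8287631361423933 [ 0.51350631 -0.378623    0.22167919] [ 0.01710999  0.01378831 -0.01572885]
0.65 [602. -87.] [ 5.8591e+02 -9.2180e+01 -1.8850e+01  2.1000e-01] dark 0.45
0.61 [685. 136.] [682.71 134.31  -1.69   0.97] dark 0.52
0.58 [ 650. -216.] [ 647.45 -215.84   -3.96    0.96] dark 0.58
0.57 [678.  18.] [675.62  16.05  -3.1    0.95] dark 0.65
```

View pics/t5.png

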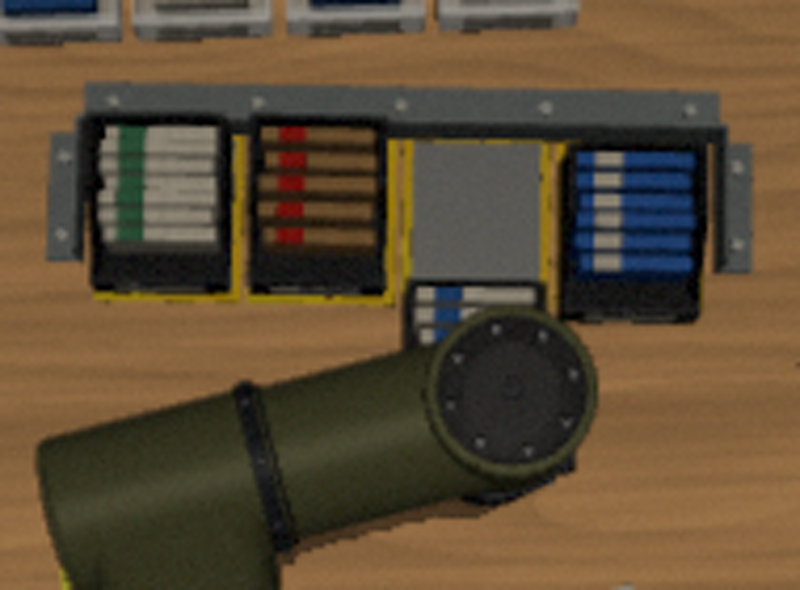

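The bin (475,320) is entering squarely between the tape lines, centred with gaps of about 15 px on each side. I keep pushing.

Emit:
apply_moves([
  [0.006, 0, 0, 0, 0.45],
  [0.012, 0, 0, 0, 0.45],
  [0.018, 0, 0, 0, 0.45],
  [0.024, 0, 0, 0, 0.45],
  [0.03, 0, 0, 0, 0.45],
  [0.036, 0, 0, 0, 0.45],
  [0.042, 0, 0, 0, 0.45],
  [0.048, 0, 0, 0, 0.45],
  [0.054, 0, 0, 0, 0.45],
  [0.06, 0, 0, 0, 0.45],
  [0.066, 0, 0, 0, 0.45],
  [0.072, 0, 0, 0, 0.45],
  [0.078, 0, 0, 0, 0.45],
  [0.084, 0, 0, 0, 0.45],
  [0.09, 0, 0, 0, 0.45],
  [0.095, 0, 0, 0, 0.45],
  [0.1, 0, 0, 0, 0.45],
  [0.104, 0, 0, 0, 0.45],
  [0.108, 0, 0, 0, 0.45],
  [0.108, 0, 0, 0, 0.45],
])

```text
time_s: 12.75
tool_pos: [589.2, -97.6, 26.5]
ee_rot: [1.0, -0.025, 0.002, 0.001]
wrist_force: [-0.0, -0.1, -0.6]
gripper_width: 0.454
```

Emit:
apply_moves([
  [0.002, 0, 0, 0, 0.45],
  [0.004, 0, 0, 0, 0.45],
  [0.006, 0, 0, 0, 0.45],
])

```text
time_s: 13.0
tool_pos: [595.3, -97.9, 26.6]
ee_rot: [1.0, -0.025, 0.001, 0.001]
wrist_force: [-1.8, -0.0, -0.2]
gripper_width: 0.45
```

Emit:
apply_moves([
  [0.0015, 0, 0, 0, 0.45],
  [0.003, 0, 0, 0, 0.45],
])

```text
time_s: 13.17
tool_pos: [598.3, -98.1, 26.6]
ee_rot: [1.0, -0.025, 0.001, 0.001]
wrist_force: [-1.5, 0.0, -0.3]
gripper_width: 0.448
```

Emit:
apply_moves([
  [0.0015, 0, 0, 0, 0.45],
  [0.003, 0, 0, 0, 0.45],
])

```text
time_s: 13.33
tool_pos: [601.4, -98.2, 26.6]
ee_rot: [1.0, -0.025, 0.001, 0.0]
wrist_force: [-1.3, -0.5, -0.4]
gripper_width: 0.453
```

Emit:
apply_moves([
  [0.001, 0, 0, 0, 0.45],
  [0.002, 0, 0, 0, 0.45],
])

```text
time_s: 13.5
tool_pos: [603.2, -98.4, 26.6]
ee_rot: [1.0, -0.025, 0.001, 0.001]
wrist_force: [-7.1, 2.5, 3.5]
gripper_width: 0.445
```

Emit:
apply_moves([
  [0.001, 0, 0, 0, 0.45],
  [0.002, 0, 0, 0, 0.45],
])

```text
time_s: 13.67
tool_pos: [603.3, -98.6, 26.6]
ee_rot: [1.0, -0.025, -0.002, 0.001]
wrist_force: [-15.5, 3.2, 8.7]
gripper_width: 0.448
```

Contact with the rail showed as a 15 N force with no further travel, at tool x = 603. I back off and move across to bin_d.

Emit:
apply_moves([
  [-0.02, 0, 0, 0, 0.45],
  [-0.055, 0, -0.01, 0, 0.45],
  [-0.055, 0.03, -0.02, 0, 0.45],
  [-0.055, 0.06, -0.02, 0, 0.45],
  [-0.055, 0.09, -0.02, 0, 0.45],
  [-0.055, 0.117, -0.01, 0, 0.45],
  [-0.055, 0.117, 0, 0, 0.45],
  [-0.055, 0.117, 0, 0, 0.45],
])

```text
time_s: 14.33
tool_pos: [541.6, -213.7, 25.0]
ee_rot: [1.0, -0.026, -0.003, 0.0]
wrist_force: [-0.6, 0.5, -0.8]
gripper_width: 0.451
```

Run:
```python
from h import *
s=robot.read_state();print(s["time_s"],s["tool_pos"],np.degrees(yaw()),s["wrist_force"])
a=np.radians(-2.8)
plan((597.5,-215.3,26,a))
t=optics.camera("top");fitall(t)
```

```text
14.3333 [ 541.59217314 -213.65750633   24.99628302] -2.9686926697566918 [-0.62818882  0.5459032  -0.80087818]
[ 0.0559 -0.0013 -0.0013] turn -0.0029
0.91 [ 707. -101.] [ 6.8844e+02 -1.0055e+02 -1.9600e+00  5.2000e-01] dark 0.35
0.82 [450. 156.] [448.78 155.65  -3.59   0.8 ] dark 0.06
0.71 [ 693. -214.] [ 7.0077e+02 -2.2127e+02 -3.6190e+01  3.6000e-01] dark 0.44
0.62 [711.  18.] [ 7.064e+02  1.457e+01 -2.120e+00  4.700e-01] dark 0.57
0.59 [685. 136.] [682.78 134.22  -1.09   0.95] dark 0.5
0.51 [ 502. -512.] [ 491.71 -516.99   12.3     0.58] dark 0.85
```

Emit:
apply_moves([
  [0.006, 0, 0, -0.003, 0.45],
  [0.012, 0, 0, -0.003, 0.45],
  [0.018, 0, 0, -0.003, 0.45],
  [0.024, -0.001, 0, -0.003, 0.45],
  [0.028, -0.001, 0, -0.003, 0.45],
  [0.032, -0.001, 0, -0.003, 0.45],
  [0.036, -0.001, 0, -0.003, 0.45],
  [0.04, -0.001, 0, -0.003, 0.45],
  [0.044, -0.001, 0, -0.003, 0.45],
  [0.047, -0.001, 0, -0.003, 0.45],
  [0.05, -0.001, 0, -0.003, 0.45],
  [0.052, -0.001, 0, -0.003, 0.45],
])

```text
time_s: 15.43
tool_pos: [594.8, -214.3, 26.7]
ee_rot: [1.0, -0.023, -0.002, 0.001]
wrist_force: [-3.5, 0.4, 2.3]
gripper_width: 0.45
```

Emit:
apply_moves([
  [0.0015, 0, 0, 0, 0.45],
  [0.003, 0, 0, 0, 0.45],
])

```text
time_s: 15.6
tool_pos: [597.7, -214.5, 26.7]
ee_rot: [1.0, -0.023, -0.002, 0.001]
wrist_force: [-11.3, 1.4, 5.4]
gripper_width: 0.453
```

Emit:
apply_moves([
  [0.001, 0, 0, 0, 0.45],
  [0.002, 0, 0, 0, 0.45],
])

```text
time_s: 15.77
tool_pos: [597.7, -214.5, 26.7]
ee_rot: [1.0, -0.023, -0.005, 0.001]
wrist_force: [-16.0, 4.0, 10.2]
gripper_width: 0.45
```

Bin_d is home, and the stop came where predicted at x = 597.5. I back off and take a view from above.

Emit:
apply_moves([
  [-0.02, 0, 0, 0, 0.45],
  [-0.05, 0, -0.03, 0, 0.45],
  [-0.05, 0, -0.07, 0, 0.45],
  [-0.05, -0.04, -0.11, 0, 0.45],
  [-0.05, -0.08, -0.15, 0, 0.45],
  [-0.04, -0.12, -0.19, 0, 0.45],
  [-0.02, -0.15, -0.23, 0, 0.45],
  [-0.01, -0.17, -0.27, 0, 0.45],
  [-0.01, -0.17, -0.31, 0, 0.45],
  [-0.01, -0.17, -0.345, 0, 0.45],
  [-0.01, -0.17, -0.345, 0, 0.45],
  [-0.01, -0.17, -0.345, 0, 0.45],
  [-0.01, -0.17, -0.345, 0, 0.45],
])

```text
time_s: 16.85
tool_pos: [600.4, -43.0, 375.3]
ee_rot: [1.0, -0.023, -0.001, -0.0]
wrist_force: [0.4, 0.0, -1.3]
gripper_width: 0.45
```

Run:
```python
from h import *
s=robot.read_state();print(s["time_s"],s["tool_pos"],np.degrees(yaw()))
t=optics.camera("wrist")
for r in fitall(t,560):
    d=r[:2]-np.array([671.3,-100.5]);a=np.radians(-2.8);print(np.round([d@[np.cos(a),np.sin(a)],d@[-np.sin(a),np.cos(a)]],1))
cv2.imwrite("pics/w6.png",cv2.resize(t["image"][:,:,::-1],(800,600),interpolation=cv2.INTER_CUBIC))
```

```text
16.85 [600.37574656 -43.01170641 375.31840653] -2.6227390245667843
0.93 [690. 137.] [682.49 135.02  -1.95   0.95] dark 0.42
0.86 [684.  20.] [676.7   16.85  -3.38   0.97] dark 0.44
0.81 [ 675. -220.] [ 668.03 -217.6    -2.54    0.96] dark 0.41
[ -0.3 235.8]
[ -0.3 117.5]
[   2.5 -117.1]
```

View pics/w6.png

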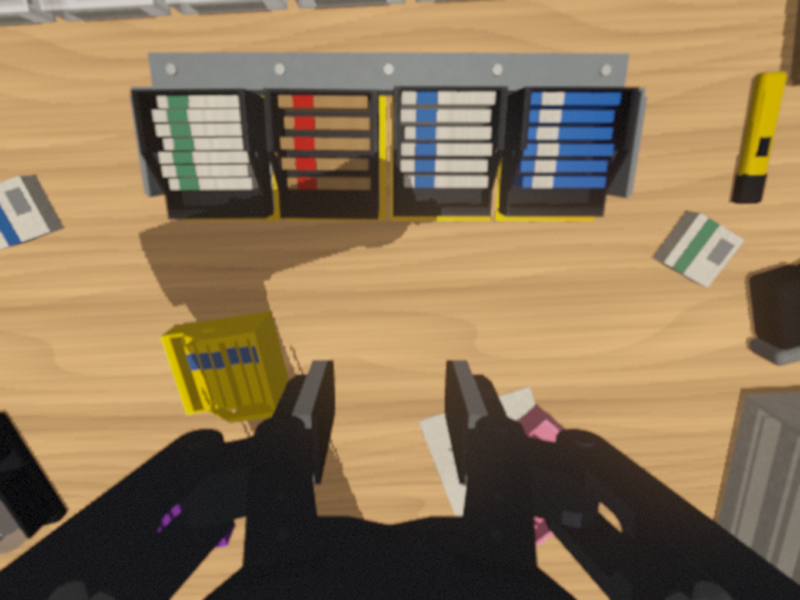

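All four are in the row, with front edges near y = 217 px. The fits suggest bin_d sits about 2.5 mm deeper than b and c, so I check the front edges more closely.

Run:
```python
from h import *
t=optics.camera("wrist");g=t["image"].astype(float).max(2)
a=np.radians(-2.8);X=np.array([np.cos(a),np.sin(a)]);Y=np.array([-X[1],X[0]]);c0=np.array([671.3,-100.5])
# scan along rail x at z=0 for dark->light transition of each bin's front foot
for n,yc in (("c",234.5),("b",117),("a",-1.5),("d",-117)):
    o=[]
    for dy in np.arange(-40,41,4):
        xs=np.arange(-85,-40,.25)
        P=np.array([np.r_[c0+X*x+Y*(yc+dy),0] for x in xs]); q=pix(t,P).astype(np.float32)
        v=cv2.remap(g.astype(np.float32),q[None,:,0],q[None,:,1],cv2.INTER_LINEAR)[0]
        lo=v[xs>-52].min(); i=np.nonzero(v>lo+25)[0]; i=i[i<140]
        o.append(xs[i.max()] if len(i) else np.nan)
    o=np.array(o);k=np.isfinite(o);f=np.polyfit(np.arange(-40,41,4)[k],o[k],1);print(n,"median x",np.nanmedian(o),"slope deg",round(np.degrees(f[0]),2))
c=t["image"][45:165,85:460,::-1];cv2.imwrite("pics/w7.png",cv2.resize(c,(800,256),interpolation=cv2.INTER_CUBIC))
for n in ("top",):
    t=optics.camera(n)
    for r in fitall(t,560):
        d=r[:2]-c0;print(np.round([d@X,d@Y],1))
```

```text
c median x -63.25 slope deg -0.84
b median x -63.25 slope deg 0.81
a median x -59.5 slope deg -2.12
d median x -58.5 slope deg -0.09
0.9 [653.  25.] [6.5089e+02 1.7990e+01 6.1500e+00 5.6000e-01] dark 0.83
0.77 [ 670. -218.] [ 666.44 -217.46   -4.63    0.95] dark 0.55
0.76 [658. 118.] [6.3993e+02 1.0942e+02 1.3470e+01 4.7000e-01] dark 0.54
0.7 [ 645. -102.] [ 6.6827e+02 -1.0018e+02 -3.2100e+00  5.2000e-01] dark 0.65
[-26.2 117.4]
[   0.9 -117.1]
[-41.6 208.1]
[-3.   0.2]
```

View pics/w7.png

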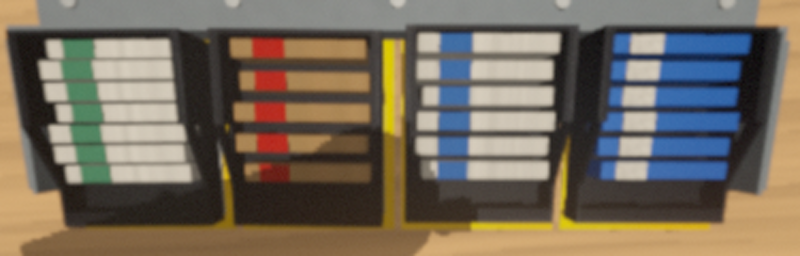

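The arm's shadow falls on bins b and c and may bias the edge scan. I shift the view toward +y so b and a are both lit.

Emit:
apply_moves([
  [0, -0.04, 0, 0, 0.45],
  [0, -0.08, 0, 0, 0.45],
  [0, -0.12, 0, 0, 0.45],
  [0, -0.16, 0, 0, 0.45],
  [0, -0.2, 0, 0, 0.45],
  [0, -0.22, 0, 0, 0.45],
  [0, -0.22, 0, 0, 0.45],
  [0, -0.22, 0, 0, 0.45],
  [0, -0.22, 0, 0, 0.45],
])

```text
time_s: 17.85
tool_pos: [609.0, 175.3, 369.0]
ee_rot: [1.0, -0.024, -0.006, 0.001]
wrist_force: [0.3, -0.8, 0.3]
gripper_width: 0.451
```

Run:
```python
from h import *
t=optics.camera("wrist")
c0=np.array([671.3,-100.5]);a=np.radians(-2.8);X=np.array([np.cos(a),np.sin(a)]);Y=np.array([-X[1],X[0]])
for r in fitall(t,560): d=r[:2]-c0;print(np.round([d@X,d@Y],1))
g=t["image"].astype(np.float32).max(2)
xs=np.arange(-85,-40,.25)
for n,yc in (("c",234.5),("b",117),("a",-1.5),("d",-117)):
    o=[]
    for dy in range(-40,41,8):
        q=pix(t,np.array([np.r_[c0+X*x+Y*(yc+dy),0] for x in xs])).astype(np.float32)
        v=cv2.remap(g,q[None,:,0],q[None,:,1],cv2.INTER_LINEAR)[0]
        o.append(xs[np.argmin(np.gradient(cv2.GaussianBlur(v[:,None],(1,9),2).ravel()))])
    print(n,o)
c=t["image"][30:200,:,::-1];cv2.imwrite("pics/w8.png",cv2.resize(c,(800,243),interpolation=cv2.INTER_CUBIC))
```

```text
0.85 [ 680. -108.] [ 673.36 -101.13   -2.69    0.87] dark 0.47
0.74 [ 663. -201.] [ 661.77 -245.17  -14.62    0.89] dark 0.59
0.73 [689. 133.] [682.22 134.65  -2.06   0.97] dark 0.25
0.66 [685.  14.] [676.78  16.21  -3.44   0.96] dark 0.53
[ 2.1 -0.5]
[  -2.5 -145. ]
[ -0.6 235.4]
[ -0.2 116.8]
c [np.float64(-63.0), np.float64(-63.25), np.float64(-63.25), np.float64(-63.25), np.float64(-64.75), np.float64(-64.5), np.float64(-64.5), np.float64(-64.5), np.float64(-64.5), np.float64(-64.5), np.float64(-64.5)]
b [np.float64(-64.0), np.float64(-64.0), np.float64(-64.25), np.float64(-64.0), np.float64(-63.0), np.float64(-63.0), np.float64(-63.25), np.float64(-62.75), np.float64(-63.0), np.float64(-63.0), np.float64(-63.0)]
a [np.float64(-60.75), np.float64(-61.0), np.float64(-60.75), np.float64(-61.0), np.float64(-60.75), np.float64(-61.0), np.float64(-61.0), np.float64(-61.0), np.float64(-61.0), np.float64(-61.0), np.float64(-59.5)]
d [np.float64(-60.5), np.float64(-60.75), np.float64(-60.75), np.float64(-60.75), np.float64(-60.75), np.float64(-60.75), np.float64(-60.75), np.float64(-60.75), np.float64(-60.75), np.float64(-59.25), np.float64(-58.0)]
```

View pics/w8.png

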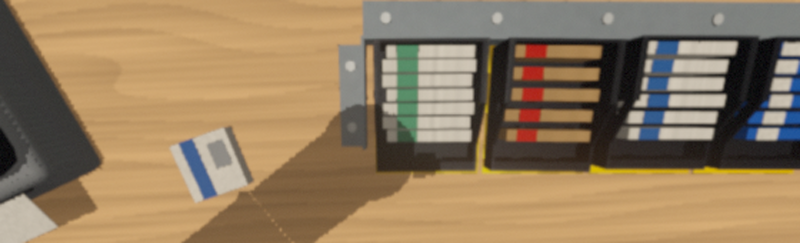

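Bins a and d stand 2–3 mm deeper than b and c, and b and c are up to about 1° askew. Since all four must be square and in line, I nudge b and c gently against the rail in the same way.

```bash
python3 -c "
from h import *
a=np.radians(-2.75)
plan((565,137.5,150,a),(565,137.5,27,a),(614.6,135.3,27,a))"
```

```text
[-0.0399  0.0388  0.2202] turn -0.0002
[-0.0385  0.0386  0.3432] turn -0.0002
[0.0111 0.0384 0.3427] turn -0.0002
```

Emit:
apply_moves([
  [-0.04, 0.038, 0.03, 0, 0.45],
  [-0.04, 0.038, 0.07, 0, 0.45],
  [-0.04, 0.038, 0.11, 0, 0.45],
  [-0.04, 0.038, 0.15, 0, 0.45],
  [-0.04, 0.038, 0.19, 0, 0.45],
  [-0.04, 0.038, 0.22, 0, 0.45],
  [-0.039, 0.038, 0.26, 0, 0.45],
  [-0.039, 0.038, 0.3, 0, 0.45],
  [-0.038, 0.038, 0.33, 0, 0.45],
  [-0.038, 0.038, 0.343, 0, 0.45],
  [-0.038, 0.038, 0.343, 0, 0.45],
  [-0.03, 0.038, 0.343, 0, 0.45],
  [-0.02, 0.038, 0.343, 0, 0.45],
  [-0.01, 0.038, 0.343, 0, 0.45],
  [0, 0.038, 0.343, 0, 0.45],
  [0.004, 0.038, 0.343, 0, 0.45],
  [0.006, 0.038, 0.343, 0, 0.45],
  [0.008, 0.038, 0.343, 0, 0.45],
])

```text
time_s: 19.45
tool_pos: [612.0, 136.0, 28.4]
ee_rot: [1.0, -0.024, -0.005, 0.0]
wrist_force: [-5.2, 0.9, 2.8]
gripper_width: 0.452
```

Emit:
apply_moves([
  [0.001, 0, 0, 0, 0.45],
  [0.002, 0, 0, 0, 0.45],
])

```text
time_s: 19.62
tool_pos: [613.8, 136.0, 28.9]
ee_rot: [1.0, -0.024, -0.005, 0.0]
wrist_force: [-4.3, 0.5, 3.8]
gripper_width: 0.448
```

Emit:
apply_moves([
  [0.001, 0, 0, 0, 0.45],
  [0.002, 0, 0, 0, 0.45],
])

```text
time_s: 19.78
tool_pos: [614.5, 136.0, 29.0]
ee_rot: [1.0, -0.024, -0.006, 0.001]
wrist_force: [-12.4, 0.9, 6.8]
gripper_width: 0.452
```

Emit:
apply_moves([
  [-0.02, 0, 0, 0, 0.45],
  [-0.045, 0, 0, 0, 0.45],
  [-0.045, 0.03, 0, 0, 0.45],
  [-0.045, 0.06, 0, 0, 0.45],
  [-0.045, 0.09, 0, 0, 0.45],
  [-0.045, 0.117, 0, 0, 0.45],
  [-0.045, 0.117, 0, 0, 0.45],
  [-0.035, 0.117, 0, 0, 0.45],
  [-0.025, 0.117, 0, 0, 0.45],
  [-0.015, 0.117, 0, 0, 0.45],
  [-0.008, 0.117, 0, 0, 0.45],
  [-0.005, 0.117, 0, 0, 0.45],
  [-0.002, 0.117, 0, 0, 0.45],
])

```text
time_s: 20.87
tool_pos: [606.9, 19.2, 29.0]
ee_rot: [1.0, -0.024, -0.007, 0.001]
wrist_force: [-5.3, -1.5, 2.8]
gripper_width: 0.451
```

Emit:
apply_moves([
  [0.001, 0, 0, 0, 0.45],
  [0.002, 0, 0, 0, 0.45],
])

```text
time_s: 21.03
tool_pos: [608.3, 19.0, 29.0]
ee_rot: [1.0, -0.024, -0.008, 0.001]
wrist_force: [-4.3, -1.1, 2.0]
gripper_width: 0.452
```

Emit:
apply_moves([
  [0.001, 0, 0, 0, 0.45],
  [0.002, 0, 0, 0, 0.45],
])

```text
time_s: 21.2
tool_pos: [608.9, 18.9, 29.0]
ee_rot: [1.0, -0.024, -0.009, 0.001]
wrist_force: [-12.0, 1.0, 8.6]
gripper_width: 0.451
```

Home at x = 608.9, as predicted. I back off and do the final check.

Emit:
apply_moves([
  [-0.02, 0, 0, 0, 0.45],
  [-0.05, 0, -0.03, 0, 0.45],
  [-0.05, 0, -0.07, 0, 0.45],
  [-0.05, 0, -0.11, 0, 0.45],
  [-0.05, 0, -0.15, 0, 0.45],
  [-0.04, 0, -0.19, 0, 0.45],
  [-0.02, 0, -0.23, 0, 0.45],
  [-0.01, 0, -0.27, 0, 0.45],
  [-0.01, 0.06, -0.31, 0, 0.45],
  [-0.01, 0.06, -0.34, 0, 0.45],
  [-0.01, 0.06, -0.34, 0, 0.45],
  [-0.01, 0.06, -0.34, 0, 0.45],
])

```text
time_s: 22.2
tool_pos: [603.1, -41.9, 374.3]
ee_rot: [1.0, -0.025, -0.005, 0.001]
wrist_force: [-1.0, 1.4, 0.6]
gripper_width: 0.451
```

Run:
```python
from h import *
t=optics.camera("wrist")
c0=np.array([671.3,-100.5]);a=np.radians(-2.8);X=np.array([np.cos(a),np.sin(a)]);Y=np.array([-X[1],X[0]])
for r in fitall(t,560): d=r[:2]-c0;print(np.round([d@X,d@Y],1))
g=t["image"].astype(np.float32).max(2)
xs=np.arange(-85,-40,.25)
for n,yc in (("c",234.5),("b",117),("a",-1.5),("d",-117)):
    o=[]
    for dy in range(-40,41,8):
        q=pix(t,np.array([np.r_[c0+X*x+Y*(yc+dy),0] for x in xs])).astype(np.float32)
        v=cv2.remap(g,q[None,:,0],q[None,:,1],cv2.INTER_LINEAR)[0]
        o.append(float(xs[np.argmin(np.gradient(cv2.GaussianBlur(v[:,None],(1,9),2).ravel()))]))
    print(n,o)
save(t,"w9")
```

```text
0.69 [693. 138.] [685.02 134.74  -2.91   0.95] dark 0.42
0.69 [686.  20.] [678.65  17.02  -3.2    0.96] dark 0.45
0.57 [ 681. -103.] [ 673.2  -100.46   -2.37    0.96] dark 0.21
0.56 [ 676. -221.] [ 668.41 -217.95   -2.79    0.95] dark 0.41
[  2.2 235.6]
[  1.6 117.7]
[1.9 0.1]
[   2.9 -117.5]
c [-61.25, -62.25, -62.0, -62.25, -61.5, -61.25, -62.25, -62.25, -62.25, -62.0, -62.0]
b [-61.5, -61.5, -61.25, -61.25, -61.5, -61.25, -61.25, -61.25, -61.25, -61.25, -61.25]
a [-61.25, -61.5, -61.25, -61.25, -61.25, -61.25, -62.5, -61.5, -61.5, -61.5, -61.25]
d [-61.25, -61.25, -61.25, -61.25, -61.25, -61.5, -61.25, -61.25, -61.5, -61.5, -61.5]
```

View pics/w9.png

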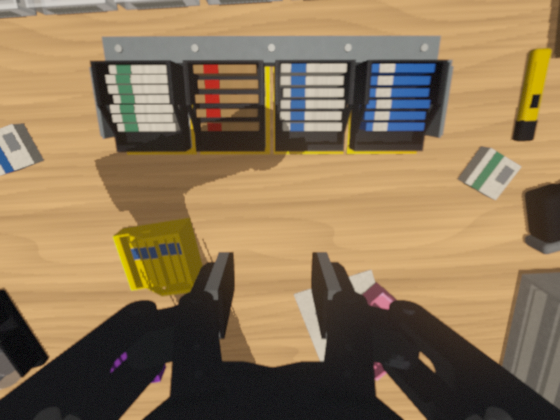

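All four fronts, at row 152 from column 115 to 425, are in line within about 1 mm, and the other things in view look undisturbed. I hand the job in.

```bash
python3 -c "
from rig import robot
robot.close_job()"
```

```text
the job is handed in; nothing more can be done
```

All four bins now stand square against the rail with their fronts in line, and I handed the job in at about 22 s of the 67 s allowed.

- **bin_a (the loose one):** I pushed it sideways until it lined up with its gap. Then I pushed it in from the front with both fingertips until it met the rail at about 15 N.
- **bin_d (the proud one):** I pushed it home the same way, up to about 16 N.
- **bin_b and bin_c:** A check showed them 2–3 mm short of the rail and up to about 1° askew, so I nudged them home too, at about 12 N. You had not asked for this, but the fronts would not have been in line otherwise.

**Last checks:** The front edges agree within about 1 mm, and the bins lie within about 0.6° of the rail's direction. The pushes ended where the 117 mm spacing predicted, within about 0.5 mm. No bin was gripped or lifted. The other things in the final picture look undisturbed, and the robot was clear of everything at hand-in.

**Checks that disagreed:** Some fits from the top camera were unusable because the arm hid part of the bins. One wrist fit of bin_d was wrong because the bin was cut off by the picture edge. An early edge scan was also biased by the arm's shadow, so I repeated it from another position before relying on it.

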